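Flip the wide rocker of the bench switch bank with the stylus

ROBOT

A 6-joint arm with a two-finger parallel gripper is mounted at the origin on a cart in front of the work surface, level with it; the furniture and walls round the work are solid. World frame = base frame: x ahead of the robot, y to its left, z up, the work surface at z = 0. Lengths are in mm, angles in degrees, forces in N, time in s.
With the tool pointing down it reaches from about 350 to 975 mm from the base axis. Payload 17.4 kg.
Tool frame: the origin (TCP) lies midway between the tips of the shut fingers; the grasp point (between the pads) lies 19 mm behind it; z points along the fingers, y is the line along which they close (so a half turn about z gives the same grasp; the last joint's range is limited). The gripper opens to 85 mm and grips with 20 to 120 N. Pads are 22 mm wide; open, the fingers measure 114 mm over their backs; the gripper's body (76 mm by 85 mm) begins 54 mm behind the grasp point. The pads swing forward as they close: fully open they stand 13 mm farther back than shut.
Start: joints at [-2.166, 6.646, 82.598, -0, 90.757, -2.166], TCP at [675.006, -0.009, 231.303] pointing down, gripper open.
Joint ranges: [-162.19, 162.19], [-47.58, 125.68], [4.15, 143.07], [-65.23, 245.23], [0.69, 171.88], [-170.13, 170.13]. Speed limits (degrees/s): [108.29, 108.29, 127.2, 180, 180, 180].

INTERFACE

Orientations are given as a 3x3 rotation matrix whose columns are the frame's x, y, z axes.
In Python, from workcell import ctrl gives the robot as it stands.
- The arm moves only by the tool step_arm, never from a script. Its argument "deltas" is a list of rows, each an object of numbers: "dx", "dy", "dz": the shift along the tool's x, y, z in m; "ax", "ay", "az": the turn, a rotation vector about the tool's x, y, z in rad; "gripper": the finger opening in m, from 0 to 0.0854. In form: [{"dx": .., "dy": .., "dz": .., "ax": .., "ay": .., "az": .., "gripper": ..}, ...]. A call has 1 to 20 rows; each row is the pose to reach, as a shift and turn from the pose commanded when the call began, along the tool's axes at that moment; what a row does not reach only later rows make up. A row lasts 1/10 s, in which the tool goes at most 50 mm and 8.59 degrees, less where a joint would pass 70% of its speed; a pose out of reach is approached as far as the arm can. A call with a gripper value outside its range is refused whole. The fingers move at their own pace and stop on an object; "squeeze" is the grip in N (left out, the last holds). Time passes only in rows, so rows that repeat a pose let the fingers close. It gives the time, the measured TCP pose, the force, the opening and the grip force at its end, in the units of the state.
- ctrl.observe(): the state, without advancing time (a new reading comes with each control period).
- ctrl.get_image(name): name is "scene" or "side" or "wrist"; returns (picture, depth): 400x640x3 uint8, red, green, blue; 400x640 float32, mm along the optical axis (not along the pixel's ray), 0 where there is no reading.
- ctrl.camera_info(name): a dict with "intrinsics" (3x3 intrinsics, pixels), "T" (4x4, takes a point from camera to world coordinates). Camera axes: x right, y up, looking along -z (the intrinsics and any distortion apply to the point x, -y, -z); pixel columns grow to the right and rows downward; lengths in mm; the calibration is good to about 2 mm. A picture is of the moment at which its call begins: read the wrist's pose just before it. camera_info takes no time and is no camera call; for the wrist camera it gives the pose at the moment of the call.
- ctrl.sign_off(): hands the job in; it is judged then, once.
Trained networks look in the newest picture that a camera, given by its name, has taken for a name from the list of things; names that differ only in an ending like _2 or _b are one class to them, and where a whole thing is asked for, a point or a joint stands for the part that bears it (a point fixed in the world has none). Each returns a list of dicts, best first, with "score" (0 to 1); they miss things now and then, are a little off and sometimes report something else, mostly with a low value. They report only what shows in the picture. A call takes as long as a camera call. They do not tell look-alikes from the thing itself.
- ctrl.search_frame(camera, target): "point" ([x, y, z] in mm, in world coordinates, good to about 4 mm: the middle of the surface that is visible of it).
- ctrl.pinpoint(camera, target): "point" ([x, y, z] in mm, in world coordinates, good to about 4 mm: a listed point, or the origin of a listed thing).
The state is a dict: "time_s": time; "qpos": joint angles; "qd": joint speeds; "effort": joint torques, N m; "eef_pos": TCP position; "ee_rot": TCP orientation; "wrist_force": force on the tool from outside, world axes, zero at the start; "wrist_torque": the same for the moment, N m; "grip_width": opening from 0.0 (shut) to 1.0 (fully open); "grip_force": force on a finger pad.
Only numpy, scipy, OpenCV 4.12 (cv2) and the standard library are available. Lean on these libraries where they do the work, as an engineer would, in place of code of your own. Each camera call takes 0.05 s, during which the arm holds its last target. There are 200 camera calls.

TASK

Take the wooden-handled stylus out of its stand and, with its tip, press down the far end (the end away from the robot) of the one wide rocker in the row of four on the grey switch bank, until that end is fully down. Press it with the stylus only, not with the fingers, and leave the three narrow rockers as they are. Then put the stylus back upright in the hole of its stand, its collar resting on the block, and let go.

Things in the scene. Friction and masses are not known exactly. Their poses are not given: they have to be found in the camera images.
- stylus_grip (a point): Grasp point: middle of the stylus's pale wooden handle (upright, 20 mm in diameter, 60 mm long). The stylus stands tip down in its stand, z up along it. Below the handle: a steel collar 36 mm wide, 5 mm thick, its underside 35 mm below this point, and a steel pin 7 mm in diameter, 40 mm long; the tip is 75 mm below this point. 105 mm long in all.
- stand_hole0 (a point): Mouth of the hole in the stand: centre of the top face of a wooden block 70 x 70 mm and 50 mm high, fixed to the bench. The round hole is 20 mm wide and 45 mm deep. With the collar resting on the block, stylus_grip is 35 mm above this point.
- wide_switch: Grey switch module 82 (x) x 40 (y) x 40 mm high with the one wide rocker, in a row (along y, 42 mm apart, any order) with three narrow-rocker modules in a fixed bank 100 x 200 mm. Origin: centre of its underside, 12 mm above the bench; x points away from the robot, up to 0.2 rad askew. The rocker: black, shallow V, 28 mm wide, 44 mm long in x, pivot 45 mm above the origin; bezel to 43.5 mm.
- wide_far_half (a point): Point on the top face of the wide rocker, in the middle of its width, 14 mm from the pivot towards the far end: where to press down with the stylus tip. It moves with the rocker and goes straight down by about 5.6 mm when the rocker is flipped; by then it lies about 60 mm above the bench.
- wide_switch_rocker (a joint): Tilt of the wide rocker (rad): -0.2 = near end fully down, far end up (the start); +0.2 = far end fully down (wanted). It moves against friction, about 2 to 3 N at wide_far_half, stops hard at both ends and stays where it is left.
- narrow_a_rocker (a joint): Tilt of one of the three narrow rockers (each 14 mm wide), which are to be left alone; same values as the wide rocker's joint. It starts near -0.2 (near end down).
- narrow_b_rocker (a joint): Tilt of one of the three narrow rockers (each 14 mm wide), which are to be left alone; same values as the wide rocker's joint. It starts near +0.2 (far end down).
- narrow_c_rocker (a joint): Tilt of one of the three narrow rockers (each 14 mm wide), which are to be left alone; same values as the wide rocker's joint. It starts near -0.2 (near end down).
- stylus: The stylus as a whole (see stylus_grip); its origin is its tip, 75 mm below the grip point, z up along its axis. About 60 g.
There are look-alikes about, which are no part of the job. Leave any purple or red look-alike of the stylus alone.

How it is judged (in metres and radians):
On the way, in this order (a step that is already met when the one before it is completed fails the run):
1. the stylus is lifted clear out of its stand (z of stylus in the frame of stand_hole0 above 0.005 m), for 0.1 s.
2. the wide rocker is flipped, far end down, under the stylus (value of joint wide_switch_rocker above 0.15 rad and contact force between stylus and wide_switch above 0.3 N), for 0.05 s.
At the end, for the whole second after the job is handed in: Wide rocker far end down (joint above 0.15 rad); narrow rockers within 0.1 rad of where they started; stylus at rest in its stand, upright within 10 degrees, its grip point within 15 mm sideways of the hole's axis and 25 to 42 mm above the mouth (35 mm when seated) (value of joint wide_switch_rocker above 0.15 rad and value of joint each of narrow_a_rocker, narrow_c_rocker below -0.1 rad and value of joint narrow_b_rocker above 0.1 rad and horizontal distance between stylus_grip and stand_hole0 below 0.015 m and z of stylus_grip in the frame of stand_hole0 between 0.025 and 0.042 m and angle between stylus_grip's own z axis and vertical below 0.175 rad and linear speed of stylus below 0.02 m/s); the robot touches nothing.
It fails at once if a narrow rocker is flipped (value of joint any of narrow_a_rocker, narrow_c_rocker above 0 rad or value of joint narrow_b_rocker below 0 rad).
It fails at once if the fingers press the wide switch (contact force between the fingers and wide_switch above 1 N).
It also fails if it takes over 45 s, if anything falls off the work surface, if the arm or the gripper's body presses on something with over 40 N, if the wrist force passes 120 N, or if a joint passes its speed limit or range.

## Working session

There is one attempt and no reset: what is moved stays moved. The work goes in short steps, Python scripts to look and compute and a tool call to move; the robot and the scene stay as the last step left them, time stands still between calls to the robot, and variables do not carry over. Pictures are saved under pics/ and viewed, at most 10 in all, crops included, and the job is handed in when it is done.

Besides the shell and the picture viewer there is one more tool, called after "Call:" as name(argument=value, ...), one argument or row to a line, values as JSON. step_arm: Moves the arm, as the interface text tells. Its arguments: {"type":"object","properties":{"deltas":{"type":"array","items":{"type":"object","properties":{"dx":{"type":"number"},"dy":{"type":"number"},"dz":{"type":"number"},"ax":{"type":"number"},"ay":{"type":"number"},"az":{"type":"number"},"gripper":{"type":"number"}}}},"squeeze":{"type":"number"}},"required":["deltas"]}

```bash
mkdir -p pics; python3 - <<'E'
from workcell import ctrl
import cv2,numpy as np
ims=[]
for n in ("scene","side"):
    p,d=ctrl.get_image(n); cv2.imwrite(f"pics/{n}0.png",p[:,:,::-1]); ims.append(p)
    for t in ("stylus_grip","stand_hole0","wide_switch","wide_far_half"):
        r=ctrl.pinpoint(n,t); print(n,t,[(np.round(x["point"]).tolist(),round(x["score"],2)) for x in r][:5])
print(ctrl.observe()["ee_rot"],ctrl.observe()["time_s"])
E
```

```text
scene stylus_grip [([610.0, -290.0, 76.0], 0.94), ([531.0, -157.0, 76.0], 0.93), ([507.0, -259.0, 83.0], 0.82)]
scene stand_hole0 [([509.0, -256.0, 54.0], 0.76), ([505.0, -252.0, 9.0], 0.26)]
scene wide_switch [([580.0, 12.0, 11.0], 0.53)]
scene wide_far_half [([592.0, 11.0, 69.0], 0.67)]
side stylus_grip [([607.0, -296.0, 75.0], 0.84), ([509.0, -260.0, 87.0], 0.82), ([528.0, -157.0, 75.0], 0.8)]
side stand_hole0 [([510.0, -256.0, 50.0], 0.75)]
side wide_switch [([580.0, 11.0, 11.0], 0.77)]
side wide_far_half [([595.0, 17.0, 65.0], 0.71)]
[[ 2.91501505e-05  1.00000000e+00  5.98247887e-08]
 [ 9.99999999e-01 -2.91501518e-05  2.17273792e-05]
 [ 2.17273809e-05  5.91914323e-08 -1.00000000e+00]] 0.5
```

View pics/scene0.png

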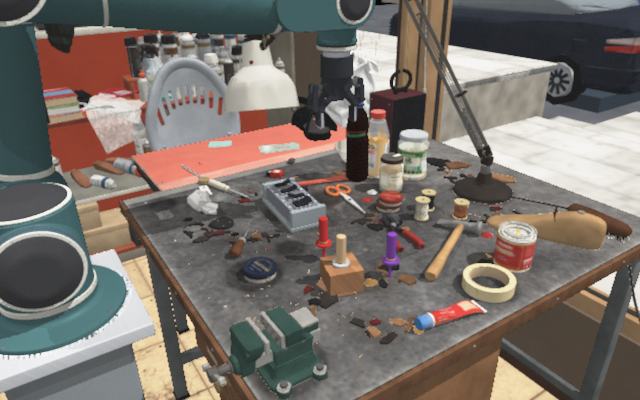

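View pics/side0.png

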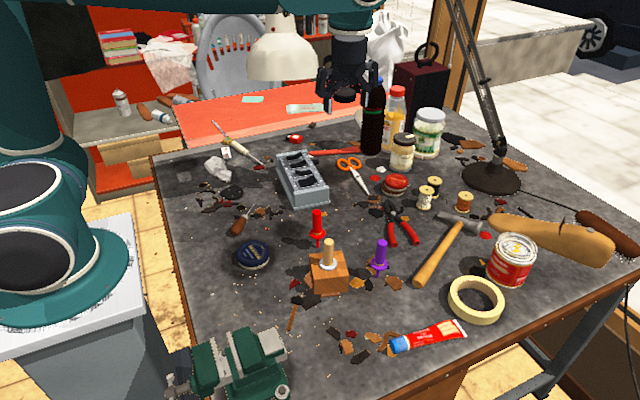

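```bash
python3 - <<'E'
from workcell import ctrl
import cv2,numpy as np
c=ctrl.camera_info("wrist");print(np.round(c["T"],2),c["intrinsics"])
w,d=ctrl.get_image("wrist")
for t in ("wide_switch","wide_far_half","stand_hole0"):
    r=ctrl.pinpoint("wrist",t); print(t,[(np.round(x["point"],1).tolist(),round(x["score"],2)) for x in r][:5])
s=cv2.imread("pics/side0.png")
a=cv2.resize(s[200:310,270:410],None,fx=2.9,fy=2.9); b=cv2.resize(s[140:215,265:340],None,fx=4.2,fy=4.2)
W=w[:,:,::-1]; out=np.zeros((600,800,3),np.uint8)
out[:a.shape[0]-0,:a.shape[1]]=a[:600,:]; out[:b.shape[0],410:410+b.shape[1]]=b
out[325:600,360:800]=cv2.resize(W,(440,275))
cv2.imwrite("pics/c1.png",out)
E
```

```text
[[ 1.0000e+00  0.0000e+00 -0.0000e+00  6.7377e+02]
 [-0.0000e+00  9.6000e-01  2.8000e-01  7.1910e+01]
 [ 0.0000e+00 -2.8000e-01  9.6000e-01  3.7426e+02]
 [ 0.0000e+00  0.0000e+00  0.0000e+00  1.0000e+00]] [[284.39690381   0.         322.32461484]
 [  0.         284.39690381 200.01822423]
 [  0.           0.           1.        ]]
wide_switch [([581.5, 12.8, 11.3], 0.75)]
wide_far_half [([594.0, 16.2, 63.9], 0.78)]
stand_hole0 []
```

View pics/c1.png

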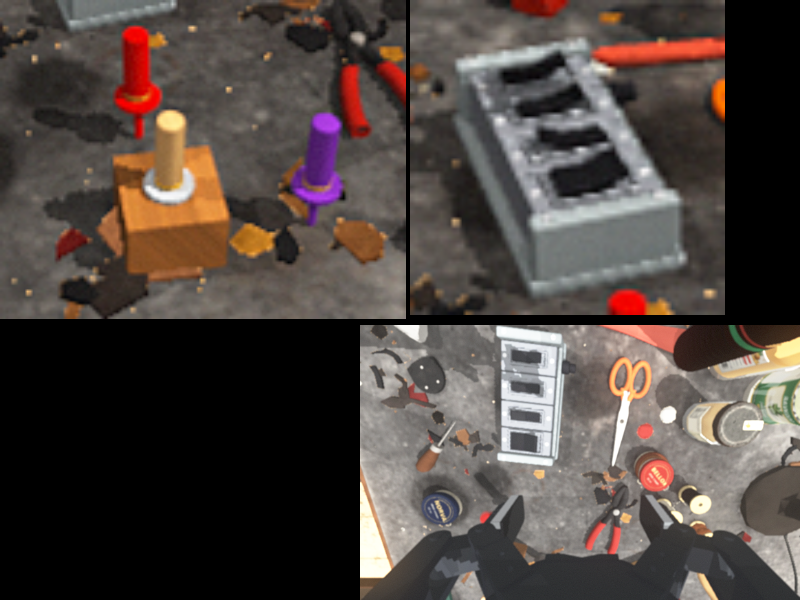

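Wrist crop (lower right) shows the bank; the wide rocker is the last one at the −y end (crop ~(523,440); side image (300,182)), the three others are visibly narrower. The wooden-handled stylus stands in the block at side (328,250); the red (317,225) and purple (380,255) ones are decoys. Now measure the rocker and stylus precisely.

```bash
cat > h.py <<'E'
from workcell import ctrl
import cv2,numpy as np
def cloud(n):
    c=ctrl.camera_info(n); p,d=ctrl.get_image(n); K=c["intrinsics"]; v,u=np.mgrid[:400,:640]
    P=np.stack([(u-K[0,2])/K[0,0]*d,-(v-K[1,2])/K[1,1]*d,-d,np.ones_like(d)],-1)@np.array(c["T"]).T
    return p,P[...,:3],d>0
def rect(p,P,ok,sel,mn=15):
    n,l,s,_=cv2.connectedComponentsWithStats((sel&ok).astype(np.uint8))
    for i in range(1,n):
        if s[i,4]>=mn:
            q=P[l==i]; r=cv2.minAreaRect(q[:,:2].astype(np.float32))
            print("n",s[i,4],"c",np.round(r[0],1),"size",np.round(r[1],1),"ang",round(r[2],1),"z",np.round(np.percentile(q[:,2],[5,50,95]),1),"px",np.round(np.argwhere(l==i).mean(0)[::-1]),"med",np.round(np.median(q,0),1))
E
python3 - <<'E'
from h import *
p,P,ok=cloud("wrist"); x,y,z=np.moveaxis(P,-1,0)
box=(abs(x-590)<90)&(abs(y-70)<140)
rect(p,P,ok,box&(z>45)&(z<75)&(p.max(-1)<75))
print("bank");rect(p,P,ok,box&(z>40)&(z<75),300)
for n in ("scene","side"):
    p,P,ok=cloud(n); x,y,z=np.moveaxis(P,-1,0)
    b=(abs(x-509)<45)&(abs(y+257)<45)
    print(n);rect(p,P,ok,b&(z>65)&(z<120)); rect(p,P,ok,b&(z>44)&(z<52.5),30)
E
```

```text
n 162 c [590.5 138.5] size [12.  32.6] ang 81.4 z [59.5 60.9 64.1] px [236.  48.] med [585.8 136.2  60.9]
n 205 c [599.9  96.5] size [11.2 22.9] ang 80.3 z [61.  65.3 68.4] px [251.  91.] med [602.4  96.8  65.3]
bank
n 16001 c [590.   75.9] size [200.6  96. ] ang 83.3 z [42.7 53.2 64.5] px [246. 101.] med [593.4  89.1  53.2]
scene
n 256 c [ 507.3 -256. ] size [22.4 18. ] ang 55.3 z [ 68.4  94.8 115.9] px [340. 246.] med [ 503.2 -261.4   94.8]
n 562 c [ 507.5 -256.4] size [74.8 70.7] ang 74.0 z [45.9 51.  52.3] px [341. 266.] med [ 497.2 -269.9   51. ]
side
n 238 c [ 508.2 -256.8] size [19.  18.8] ang 36.0 z [ 69.5  98.6 116.9] px [328. 250.] med [ 505.5 -261.7   98.6]
n 659 c [ 509.4 -256.3] size [72.8 70.5] ang 73.7 z [46.5 51.1 52.2] px [328. 267.] med [ 502.8 -269.8   51.1]
```

Call:
step_arm(
  deltas=[
    {"dx":-0.2565,"dy":-0.1665,"dz":0.05,"gripper":0.06},
    {"dx":-0.2565,"dy":-0.1665,"dz":0.05,"gripper":0.06},
    {"dx":-0.2565,"dy":-0.1665,"dz":0.05,"gripper":0.06},
    {"dx":-0.2565,"dy":-0.1665,"dz":0.05,"gripper":0.06},
    {"dx":-0.2565,"dy":-0.1665,"dz":0.05,"gripper":0.06},
    {"dx":-0.2565,"dy":-0.1665,"dz":0.05,"gripper":0.06},
    {"dx":-0.2565,"dy":-0.1665,"dz":0.05,"gripper":0.06},
    {"dx":-0.2565,"dy":-0.1665,"dz":0.05,"gripper":0.06},
    {"dx":-0.2565,"dy":-0.1665,"dz":0.05,"gripper":0.06},
    {"dx":-0.2565,"dy":-0.1665,"dz":0.05,"gripper":0.06},
  ],
  squeeze=40,
)

```text
$.deltas[0]: bad value
```

```bash
python3 - <<'E'
from h import *
p,P,ok=cloud("wrist"); x,y,z=np.moveaxis(P,-1,0)
b=(abs(x-509)<45)&(abs(y+257)<45)
rect(p,P,ok,b&(z>65)&(z<120));rect(p,P,ok,b&(z>112)&(z<120)); rect(p,P,ok,b&(z>44)&(z<52.5),30)
print(ctrl.pinpoint("wrist","stand_hole0")[:2],ctrl.pinpoint("wrist","stylus_grip")[:3])
cv2.imwrite("pics/w2.png",p[:,:,::-1])
E
```

```text
n 22 c [ 502.6 -249.6] size [4.9 5.8] ang 75.8 z [111.1 114.9 116.6] px [179. 397.] med [ 502.6 -249.5  114.9]
n 19 c [ 503.  -250.2] size [6.  4.7] ang 50.2 z [113.1 115.3 116.7] px [179. 397.] med [ 502.6 -249.3  115.3]
[] [{'point': [504.0, -75.7, 13.2], 'score': 0.78}, {'point': [579.8, 11.8, 10.3], 'score': 0.25}]
```

View pics/w2.png

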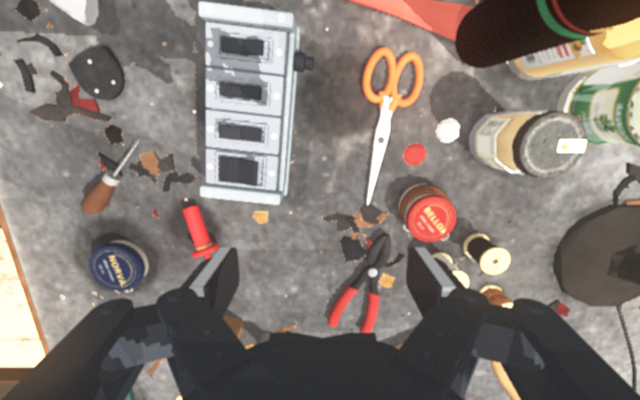

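The move was refused, probably because a row needs every field. The picture is unchanged: wide rocker at (239,170), red decoy at (200,228). I'll resend with all fields.

Call:
step_arm(
  deltas=[
    {"dx":-0.2565,"dy":-0.1665,"dz":0.05,"ax":0,"ay":0,"az":0,"gripper":0.06},
    {"dx":-0.2565,"dy":-0.1665,"dz":0.05,"ax":0,"ay":0,"az":0,"gripper":0.06},
    {"dx":-0.2565,"dy":-0.1665,"dz":0.05,"ax":0,"ay":0,"az":0,"gripper":0.06},
    {"dx":-0.2565,"dy":-0.1665,"dz":0.05,"ax":0,"ay":0,"az":0,"gripper":0.06},
    {"dx":-0.2565,"dy":-0.1665,"dz":0.05,"ax":0,"ay":0,"az":0,"gripper":0.06},
    {"dx":-0.2565,"dy":-0.1665,"dz":0.05,"ax":0,"ay":0,"az":0,"gripper":0.06},
    {"dx":-0.2565,"dy":-0.1665,"dz":0.05,"ax":0,"ay":0,"az":0,"gripper":0.06},
    {"dx":-0.2565,"dy":-0.1665,"dz":0.05,"ax":0,"ay":0,"az":0,"gripper":0.06},
    {"dx":-0.2565,"dy":-0.1665,"dz":0.05,"ax":0,"ay":0,"az":0,"gripper":0.06},
    {"dx":-0.2565,"dy":-0.1665,"dz":0.05,"ax":0,"ay":0,"az":0,"gripper":0.06},
  ],
  squeeze=40,
)

```text
time_s: 2.0
eef_pos: [509.3, -255.5, 181.6]
ee_rot: [[-0.001, 1.0, 0.0], [1.0, 0.001, 0.0], [0.0, 0.0, -1.0]]
wrist_force: [0.5, 0.4, -0.2]
grip_width: 0.701
grip_force: 0.0
```

```bash
python3 - <<'E'
from h import *
p,P,ok=cloud("wrist"); x,y,z=np.moveaxis(P,-1,0)
b=(abs(x-509)<45)&(abs(y+257)<45)
rect(p,P,ok,b&(z>65)&(z<120));rect(p,P,ok,b&(z>112)&(z<120)); rect(p,P,ok,b&(z>44)&(z<52.5),30)
print(ctrl.pinpoint("wrist","stand_hole0")[:2],ctrl.pinpoint("wrist","stylus_grip")[:3])
cv2.imwrite("pics/w3.png",p[:,:,::-1])
E
```

```text
n 760 c [ 507.1 -255.6] size [19.2 18.8] ang 48.5 z [ 72.5 114.4 116.2] px [321. 206.] med [ 507.2 -251.2  114.4]
n 465 c [ 507.3 -255.6] size [18.5 19.1] ang 65.4 z [113.  115.3 116.3] px [321. 212.] med [ 507.2 -254.9  115.3]
n 3511 c [ 507.9 -257.2] size [70.6 70.3] ang 74.1 z [49.4 50.6 51.7] px [322. 189.] med [ 509.  -249.4   50.6]
[{'point': [508.6, -257.7, 48.3], 'score': 0.8}] [{'point': [505.6, -256.5, 90.1], 'score': 0.88}, {'point': [693.2, -288.7, 18.1], 'score': 0.65}]
```

View pics/w3.png

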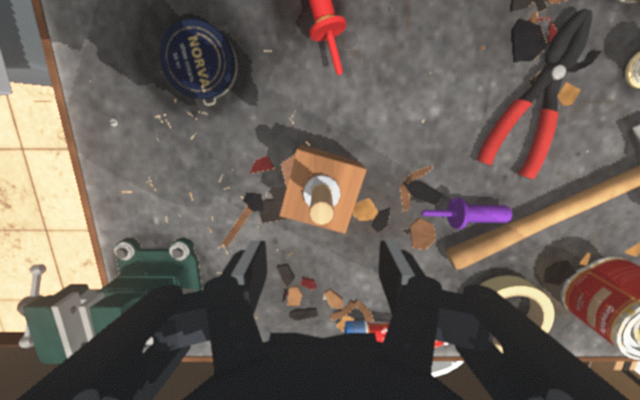

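The wooden stylus stands in its block at (321,200); red (328,30) and purple (480,212) are well clear of the fingers. Descend and grip.

Call:
step_arm(
  deltas=[
    {"dx":0.0005,"dy":-0.001,"dz":0.04,"ax":0,"ay":0,"az":0,"gripper":0.06},
    {"dx":0.0005,"dy":-0.001,"dz":0.08,"ax":0,"ay":0,"az":0,"gripper":0.06},
    {"dx":0.0005,"dy":-0.001,"dz":0.114,"ax":0,"ay":0,"az":0,"gripper":0.06},
    {"dx":0.0005,"dy":-0.001,"dz":0.114,"ax":0,"ay":0,"az":0,"gripper":0.06},
    {"dx":0.0005,"dy":-0.001,"dz":0.114,"ax":0,"ay":0,"az":0,"gripper":0.01},
    {"dx":0.0005,"dy":-0.001,"dz":0.114,"ax":0,"ay":0,"az":0,"gripper":0.01},
    {"dx":0.0005,"dy":-0.001,"dz":0.114,"ax":0,"ay":0,"az":0,"gripper":0.01},
    {"dx":0.0005,"dy":-0.001,"dz":0.114,"ax":0,"ay":0,"az":0,"gripper":0.01},
    {"dx":0.0005,"dy":-0.001,"dz":0.114,"ax":0,"ay":0,"az":0,"gripper":0.01},
    {"dx":0.0005,"dy":-0.001,"dz":0.114,"ax":0,"ay":0,"az":0,"gripper":0.01},
  ],
  squeeze=40,
)

```text
time_s: 3.15
eef_pos: [508.4, -256.4, 69.7]
ee_rot: [[-0.0, 1.0, 0.003], [1.0, 0.0, -0.001], [-0.001, 0.003, -1.0]]
wrist_force: [-1.4, 0.8, 5.9]
grip_width: 0.225
grip_force: 38.8
```

Call:
step_arm(
  deltas=[
    {"dx":0,"dy":0,"dz":-0.03,"ax":0,"ay":0,"az":0,"gripper":0.01},
    {"dx":0,"dy":0,"dz":-0.06,"ax":0,"ay":0,"az":0,"gripper":0.01},
    {"dx":0,"dy":0,"dz":-0.1,"ax":0,"ay":0,"az":0,"gripper":0.01},
    {"dx":0,"dy":0,"dz":-0.13,"ax":0,"ay":0,"az":0,"gripper":0.01},
    {"dx":0,"dy":0,"dz":-0.13,"ax":0,"ay":0,"az":0,"gripper":0.01},
    {"dx":0,"dy":0,"dz":-0.13,"ax":0,"ay":0,"az":0,"gripper":0.01},
    {"dx":0,"dy":0,"dz":-0.13,"ax":0,"ay":0,"az":0,"gripper":0.01},
  ],
)

```text
time_s: 3.85
eef_pos: [507.2, -255.9, 196.7]
ee_rot: [[0.0, 1.0, -0.001], [1.0, -0.0, 0.0], [0.0, -0.001, -1.0]]
wrist_force: [-0.4, 0.1, -1.3]
grip_width: 0.223
grip_force: 39.2
```

```bash
python3 - <<'E'
from h import *
for n in ("scene","side"):
    p,P,ok=cloud(n); x,y,z=np.moveaxis(P,-1,0)
    s=ok&(abs(x-508)<40)&(abs(y+256)<40)&(z>100)&(z<220)
    for a in (range(120,205,7)):
        m=s&(abs(z-a)<3.5)
        if m.sum()>2: print(n,a,m.sum(),np.round(P[m].mean(0),1))
    print([ (np.round(r["point"],1),round(r["score"],2)) for r in ctrl.pinpoint(n,"stylus")[:3]])
    cv2.imwrite(f"pics/{n}4.png",p[:,:,::-1])
p=cv2.imread("pics/side4.png");cv2.imwrite("pics/c4.png",cv2.resize(p[130:300,250:420],None,fx=3.5,fy=3.5))
E
```

```text
scene 141 8 [ 505.7 -255.1  141.5]
scene 148 13 [ 504.2 -255.4  147.8]
scene 155 14 [ 505.  -255.2  155.1]
scene 162 12 [ 504.7 -255.5  161.9]
scene 169 11 [ 505.1 -255.5  168.1]
scene 176 7 [ 497.1 -264.6  179. ]
scene 183 107 [ 502.2 -260.7  182.8]
scene 190 40 [ 503.  -260.2  189.9]
scene 197 31 [ 503.9 -260.5  197.3]
scene 204 65 [ 503.  -262.3  204.1]
[(array([ 619.7, -288.3,   21.5]), 0.91), (array([ 525.1, -142.1,   23.8]), 0.75), (array([ 506.2, -252.9,  138.5]), 0.73)]
side 141 5 [ 506.5 -256.8  142.2]
side 148 12 [ 506.8 -256.5  147.3]
side 155 10 [ 506.3 -256.7  154.8]
side 162 11 [ 506.4 -257.3  161.1]
side 176 13 [ 500.3 -267.6  178.8]
side 183 129 [ 505.3 -261.6  182.8]
side 190 33 [ 504.8 -262.2  189.6]
side 197 30 [ 507.3 -263.   197.4]
side 204 62 [ 506.8 -263.7  204.5]
[(array([ 510.2, -254.5,  135.5]), 0.83), (array([ 522.9, -144.4,   17.7]), 0.82), (array([ 623.2, -287.4,   24.5]), 0.82)]
```

View pics/c4.png

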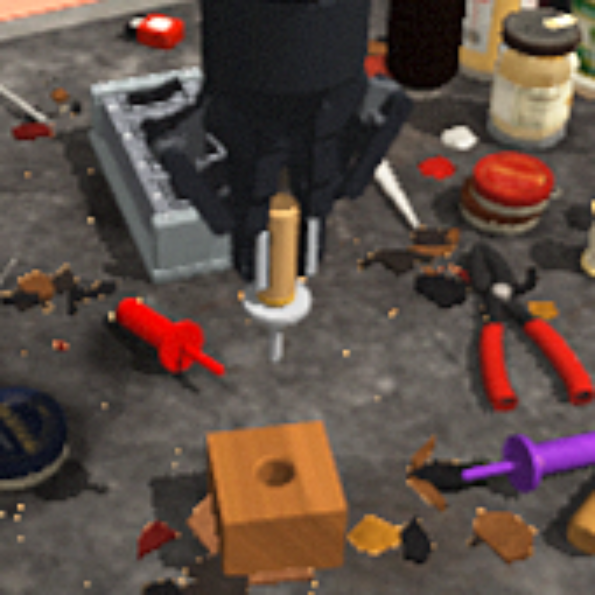

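Stylus hangs upright in the fingers (collar at crop (278,300), pin below), the empty hole shows at (275,470); the decoys have toppled on their own. Carry it over to the bank.

Call:
step_arm(
  deltas=[
    {"dx":0.268,"dy":0.0885,"dz":0,"ax":0,"ay":0,"az":0,"gripper":0.01},
    {"dx":0.268,"dy":0.0885,"dz":0,"ax":0,"ay":0,"az":0,"gripper":0.01},
    {"dx":0.268,"dy":0.0885,"dz":0,"ax":0,"ay":0,"az":0,"gripper":0.01},
    {"dx":0.268,"dy":0.0885,"dz":0,"ax":0,"ay":0,"az":0,"gripper":0.01},
    {"dx":0.268,"dy":0.0885,"dz":0,"ax":0,"ay":0,"az":0,"gripper":0.01},
    {"dx":0.268,"dy":0.0885,"dz":0,"ax":0,"ay":0,"az":0,"gripper":0.01},
    {"dx":0.268,"dy":0.0885,"dz":0,"ax":0,"ay":0,"az":0,"gripper":0.01},
    {"dx":0.268,"dy":0.0885,"dz":0.04,"ax":0,"ay":0,"az":0,"gripper":0.01},
    {"dx":0.268,"dy":0.0885,"dz":0.04,"ax":0,"ay":0,"az":0,"gripper":0.01},
    {"dx":0.268,"dy":0.0885,"dz":0.04,"ax":0,"ay":0,"az":0,"gripper":0.01},
    {"dx":0.268,"dy":0.0885,"dz":0.04,"ax":0,"ay":0,"az":0,"gripper":0.01},
  ],
)

```text
time_s: 5.15
eef_pos: [596.4, 11.5, 159.0]
ee_rot: [[0.001, 1.0, 0.001], [1.0, -0.001, -0.0], [-0.0, 0.001, -1.0]]
wrist_force: [0.5, 0.1, -0.8]
grip_width: 0.221
grip_force: 39.2
```

```bash
python3 - <<'E'
from h import *
for n in ("wrist","side"):
    p,P,ok=cloud(n); x,y,z=np.moveaxis(P,-1,0)
    print(n)
    rect(p,P,ok,(abs(x-585)<35)&(abs(y-13)<25)&(z>50)&(z<75)&(p.max(-1)<80))
    s=ok&(abs(x-596)<20)&(abs(y-12)<20)
    for a in range(99,150,7):
        m=s&(abs(z-a)<3.5)
        if m.sum()>2: print(a,m.sum(),np.round(P[m].mean(0),1))
    for t in ("wide_far_half","wide_switch","stylus"): print(t,[ (np.round(r["point"],1),round(r["score"],2)) for r in ctrl.pinpoint(n,t)[:2]])
    cv2.imwrite(f"pics/{n}5.png",p[:,:,::-1])
a=cv2.imread("pics/wrist5.png");b=cv2.imread("pics/side5.png")
cv2.imwrite("pics/c5.png",np.hstack([cv2.resize(a[100:300,220:420],(400,400)),cv2.resize(b[100:220,240:360],(400,400))]))
E
```

```text
wrist
n 510 c [580.5  15. ] size [25.8 39.2] ang 84.1 z [59.4 63.6 68. ] px [314. 196.] med [588.2  17.   63.6]
141 381 [595.4  23.2 143.7]
148 685 [595.3  21.6 145.9]
wide_far_half [(array([591.9,  14.7,  64.8]), 0.92)]
wide_switch [(array([581.1,  14.2,  14.4]), 0.8)]
stylus [(array([597.2,  14.4, 100. ]), 0.55)]
side
n 138 c [580.9  11.5] size [28.3 43.3] ang 85.9 z [55.9 62.9 69.3] px [307. 181.] med [582.4   8.4  62.9]
106 5 [596.   11.  106.9]
113 9 [595.8  11.7 113.9]
120 6 [595.8  11.6 121.3]
127 6 [595.6  11.  127.5]
141 23 [591.9   4.1 143. ]
148 63 [594.8   6.7 146.5]
wide_far_half [(array([590.9,  15.4,  66.2]), 0.59)]
wide_switch [(array([577.2,  13. ,  13.8]), 0.56)]
stylus [(array([ 526.2, -144.7,   18.3]), 0.7), (array([ 624.2, -284.5,   28.8]), 0.64)]
```

View pics/c5.png

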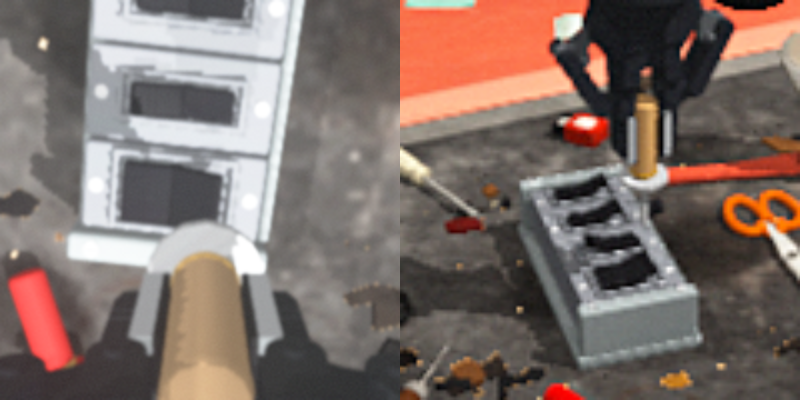

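The side measurement gives the wide rocker's centre as (581,11.5) and its size as 28×43 mm, which matches. The tip is at (596,11.3), about 15 mm beyond the pivot on its centreline. Press down slowly.

Call:
step_arm(
  deltas=[
    {"dx":0,"dy":-0.001,"dz":0.028,"ax":0,"ay":0,"az":0,"gripper":0.01},
    {"dx":0,"dy":-0.001,"dz":0.032,"ax":0,"ay":0,"az":0,"gripper":0.01},
    {"dx":0,"dy":-0.001,"dz":0.034,"ax":0,"ay":0,"az":0,"gripper":0.01},
    {"dx":0,"dy":-0.001,"dz":0.036,"ax":0,"ay":0,"az":0,"gripper":0.01},
    {"dx":0,"dy":-0.001,"dz":0.038,"ax":0,"ay":0,"az":0,"gripper":0.01},
    {"dx":0,"dy":-0.001,"dz":0.039,"ax":0,"ay":0,"az":0,"gripper":0.01},
    {"dx":0,"dy":-0.001,"dz":0.039,"ax":0,"ay":0,"az":0,"gripper":0.01},
  ],
)

```text
time_s: 6.25
eef_pos: [595.6, 12.0, 119.4]
ee_rot: [[0.0, 1.0, 0.002], [1.0, -0.0, -0.0], [-0.0, 0.002, -1.0]]
wrist_force: [0.3, -0.2, 4.7]
grip_width: 0.224
grip_force: 40.0
```

Call:
step_arm(
  deltas=[
    {"dx":0,"dy":0,"dz":0.001,"ax":0,"ay":0,"az":0,"gripper":0.01},
    {"dx":0,"dy":0,"dz":0.002,"ax":0,"ay":0,"az":0,"gripper":0.01},
    {"dx":0,"dy":0,"dz":0.003,"ax":0,"ay":0,"az":0,"gripper":0.01},
    {"dx":0,"dy":0,"dz":0.003,"ax":0,"ay":0,"az":0,"gripper":0.01},
  ],
)

```text
time_s: 6.65
eef_pos: [596.2, 12.0, 118.5]
ee_rot: [[-0.0, 1.0, 0.004], [1.0, 0.0, -0.0], [-0.0, 0.004, -1.0]]
wrist_force: [-4.6, -0.5, 21.4]
grip_width: 0.224
grip_force: 41.9
```

Call:
step_arm(
  deltas=[
    {"dx":0,"dy":0,"dz":-0.02,"ax":0,"ay":0,"az":0,"gripper":0.01},
    {"dx":0,"dy":0,"dz":-0.05,"ax":0,"ay":0,"az":0,"gripper":0.01},
    {"dx":0,"dy":0,"dz":-0.08,"ax":0,"ay":0,"az":0,"gripper":0.01},
    {"dx":0,"dy":0,"dz":-0.08,"ax":0,"ay":0,"az":0,"gripper":0.01},
    {"dx":0,"dy":0,"dz":-0.08,"ax":0,"ay":0,"az":0,"gripper":0.01},
  ],
)

```text
time_s: 7.15
eef_pos: [595.2, 12.0, 195.8]
ee_rot: [[-0.0, 1.0, 0.001], [1.0, 0.0, -0.0], [-0.0, 0.001, -1.0]]
wrist_force: [-0.1, 0.3, -1.2]
grip_width: 0.222
grip_force: 39.6
```

```bash
python3 - <<'E'
from h import *
for n in ("wrist","side"):
    p,P,ok=cloud(n); x,y,z=np.moveaxis(P,-1,0)
    print(n)
    for yc,xc in ((13,581.5),(55,586),(96.5,591),(138,596)):
        o=[]
        for s in (-14,14):
            m=ok&(abs(x-xc-s)<4)&(abs(y-yc+s*.1)<4)&(z>50)&(z<75); o.append(round(float(np.median(P[m][:,2])),1) if m.any() else None)
        print(yc,"near z,far z",o)
    s=ok&(abs(x-596)<20)&(abs(y-12)<20)
    for a in range(134,182,7):
        m=s&(abs(z-a)<3.5)
        if m.sum()>2: print(a,m.sum(),np.round(P[m].mean(0),1))
    cv2.imwrite(f"pics/{n}6.png",p[:,:,::-1])
a=cv2.imread("pics/wrist6.png");b=cv2.imread("pics/side6.png")
cv2.imwrite("pics/c6.png",np.hstack([cv2.resize(a[50:280,210:440],(400,400)),cv2.resize(b[80:220,240:380],(400,400))]))
E
```

```text
wrist
13 near z,far z [67.1, 60.8]
55 near z,far z [66.5, 60.8]
96.5 near z,far z [60.9, 67.0]
138 near z,far z [60.5, 67.2]
176 51 [594.   27.4 178.4]
side
13 near z,far z [67.1, 62.1]
55 near z,far z [65.1, 61.8]
96.5 near z,far z [61.5, 66.2]
138 near z,far z [62.2, 67.8]
141 6 [595.3  11.2 141.7]
148 6 [595.8  11.3 147.7]
155 7 [595.3  10.9 154.4]
162 9 [595.8  11.  161.8]
169 3 [596.   11.3 167. ]
176 13 [591.3   2.1 178.6]
```

View pics/c6.png

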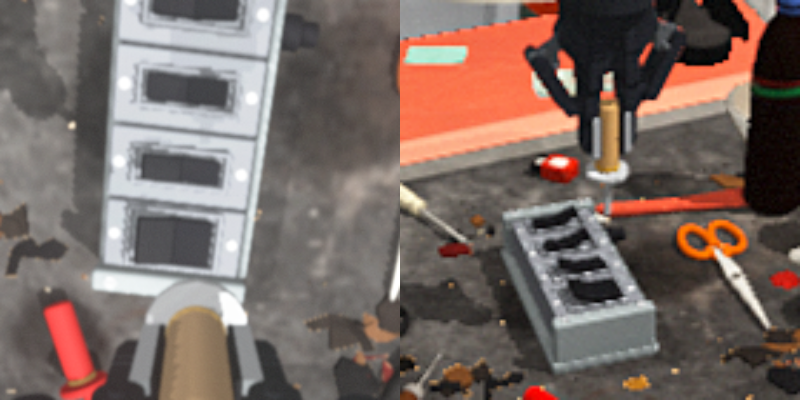

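Rocker is flipped (near 67, far 61 mm), and the narrow ones are unchanged (y=55 was the far-down one). Return to the stand.

Call:
step_arm(
  deltas=[
    {"dx":-0.2685,"dy":-0.087,"dz":0,"ax":0,"ay":0,"az":0,"gripper":0.01},
    {"dx":-0.2685,"dy":-0.087,"dz":0,"ax":0,"ay":0,"az":0,"gripper":0.01},
    {"dx":-0.2685,"dy":-0.087,"dz":0,"ax":0,"ay":0,"az":0,"gripper":0.01},
    {"dx":-0.2685,"dy":-0.087,"dz":0,"ax":0,"ay":0,"az":0,"gripper":0.01},
    {"dx":-0.2685,"dy":-0.087,"dz":0,"ax":0,"ay":0,"az":0,"gripper":0.01},
    {"dx":-0.2685,"dy":-0.087,"dz":0,"ax":0,"ay":0,"az":0,"gripper":0.01},
    {"dx":-0.2685,"dy":-0.087,"dz":0,"ax":0,"ay":0,"az":0,"gripper":0.01},
    {"dx":-0.2685,"dy":-0.087,"dz":0.07,"ax":0,"ay":0,"az":0,"gripper":0.01},
    {"dx":-0.2685,"dy":-0.087,"dz":0.07,"ax":0,"ay":0,"az":0,"gripper":0.01},
    {"dx":-0.2685,"dy":-0.087,"dz":0.07,"ax":0,"ay":0,"az":0,"gripper":0.01},
    {"dx":-0.2685,"dy":-0.087,"dz":0.07,"ax":0,"ay":0,"az":0,"gripper":0.01},
  ],
)

```text
time_s: 8.35
eef_pos: [508.2, -256.0, 125.6]
ee_rot: [[-0.0, 1.0, -0.0], [1.0, 0.0, 0.0], [0.0, -0.0, -1.0]]
wrist_force: [0.8, -0.6, 0.3]
grip_width: 0.224
grip_force: 39.6
```

```bash
python3 - <<'E'
from h import *
for n in ("scene","side"):
    p,P,ok=cloud(n); x,y,z=np.moveaxis(P,-1,0)
    s=ok&(abs(x-508)<40)&(abs(y+256)<40)
    for a in range(71,113,7):
        m=s&(abs(z-a)<3.5)
        if m.sum()>2: print(n,a,m.sum(),np.round(P[m].mean(0),1))
    rect(p,P,ok,s&(z>44)&(z<52.5),30)
cv2.imwrite("pics/c7.png",cv2.resize(p[190:310,270:390],None,fx=4,fy=4)[:,:,::-1])
E
```

```text
scene 71 9 [ 505.9 -256.3   71.6]
scene 78 9 [ 505.8 -256.4   78.7]
scene 85 9 [ 505.4 -256.8   86. ]
scene 92 6 [ 505.3 -257.    91.9]
scene 99 5 [ 504.6 -257.2   97.1]
scene 106 15 [ 500.  -266.   108.2]
n 642 c [ 507.6 -256.2] size [74.7 71.4] ang 75.3 z [45.8 50.9 52.3] px [341. 265.] med [ 504.9 -260.3   50.9]
side 71 6 [ 508.  -257.2   72.4]
side 78 9 [ 508.3 -257.2   78.2]
side 85 9 [ 508.1 -257.4   84.7]
side 92 6 [ 508.3 -258.    91.8]
side 106 3 [ 493.7 -262.6  109. ]
n 796 c [ 509.5 -257. ] size [72.1 70.6] ang 74.1 z [46.4 51.1 52.3] px [328. 266.] med [ 506.7 -261.5   51.1]
```

View pics/c7.png

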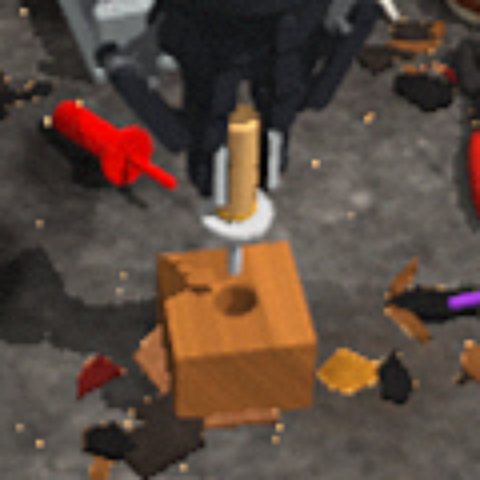

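The pin (235,260) is right over the hole (235,300), aligned within 2 mm. Lower.

Call:
step_arm(
  deltas=[
    {"dx":0,"dy":0.0005,"dz":0.02,"ax":0,"ay":0,"az":0,"gripper":0.01},
    {"dx":0,"dy":0.0005,"dz":0.035,"ax":0,"ay":0,"az":0,"gripper":0.01},
    {"dx":0,"dy":0.0005,"dz":0.048,"ax":0,"ay":0,"az":0,"gripper":0.01},
    {"dx":0,"dy":0.0005,"dz":0.053,"ax":0,"ay":0,"az":0,"gripper":0.01},
    {"dx":0,"dy":0.0005,"dz":0.055,"ax":0,"ay":0,"az":0,"gripper":0.01},
    {"dx":0,"dy":0.0005,"dz":0.055,"ax":0,"ay":0,"az":0,"gripper":0.01},
    {"dx":0,"dy":0.0005,"dz":0.055,"ax":0,"ay":0,"az":0,"gripper":0.01},
  ],
)

```text
time_s: 9.15
eef_pos: [508.8, -256.7, 71.0]
ee_rot: [[0.0, 1.0, 0.001], [1.0, -0.0, -0.0], [-0.0, 0.001, -1.0]]
wrist_force: [0.3, -0.1, -1.7]
grip_width: 0.221
grip_force: 39.6
```

Not quite seated yet; go down 1.5 mm more, then release and back up.

Call:
step_arm(
  deltas=[
    {"dx":0,"dy":0,"dz":0.0015,"ax":0,"ay":0,"az":0,"gripper":0.01},
    {"dx":0,"dy":0,"dz":0.0015,"ax":0,"ay":0,"az":0,"gripper":0.01},
    {"dx":0,"dy":0,"dz":0.0015,"ax":0,"ay":0,"az":0,"gripper":0.03},
    {"dx":0,"dy":0,"dz":0.0015,"ax":0,"ay":0,"az":0,"gripper":0.06},
    {"dx":0,"dy":0,"dz":0.0015,"ax":0,"ay":0,"az":0,"gripper":0.06},
    {"dx":0,"dy":0,"dz":0.0015,"ax":0,"ay":0,"az":0,"gripper":0.06},
    {"dx":0,"dy":0,"dz":0.0015,"ax":0,"ay":0,"az":0,"gripper":0.06},
    {"dx":0,"dy":0,"dz":0.0015,"ax":0,"ay":0,"az":0,"gripper":0.06},
    {"dx":0,"dy":0,"dz":-0.03,"ax":0,"ay":0,"az":0,"gripper":0.06},
    {"dx":0,"dy":0,"dz":-0.06,"ax":0,"ay":0,"az":0,"gripper":0.06},
    {"dx":0,"dy":0,"dz":-0.1,"ax":0,"ay":0,"az":0,"gripper":0.06},
    {"dx":0,"dy":0,"dz":-0.13,"ax":0,"ay":0,"az":0,"gripper":0.06},
    {"dx":0,"dy":0,"dz":-0.13,"ax":0,"ay":0,"az":0,"gripper":0.06},
    {"dx":0,"dy":0,"dz":-0.13,"ax":0,"ay":0,"az":0,"gripper":0.06},
    {"dx":0,"dy":0,"dz":-0.13,"ax":0,"ay":0,"az":0,"gripper":0.06},
  ],
)

```text
time_s: 10.65
eef_pos: [508.1, -256.3, 199.0]
ee_rot: [[0.0, 1.0, -0.001], [1.0, -0.0, 0.001], [0.001, -0.001, -1.0]]
wrist_force: [-0.0, 1.0, -0.2]
grip_width: 0.702
grip_force: 0.0
```

```bash
python3 - <<'E'
from h import *
o=ctrl.observe();print(o["eef_pos"],o["grip_width"],o["time_s"])
for n in ("wrist","side","scene"):
    p,P,ok=cloud(n); x,y,z=np.moveaxis(P,-1,0)
    b=(abs(x-509)<45)&(abs(y+257)<45)
    print(n);rect(p,P,ok,b&(z>65)&(z<135)); rect(p,P,ok,b&(z>44)&(z<52.5),30)
    if n=="side": cv2.imwrite("pics/c8.png",cv2.resize(p[130:310,260:400],None,fx=3,fy=3)[:,:,::-1])
E
```

```text
[ 508.14817153 -256.3145088   198.95121253] 0.702459738426893 10.65
wrist
n 649 c [ 507.9 -255.9] size [18.8 19.2] ang 79.3 z [ 73.3 114.5 116.3] px [323. 200.] med [ 507.5 -251.6  114.5]
n 3175 c [ 507.9 -257.2] size [70.5 70.1] ang 74.1 z [49.4 50.6 51.7] px [323. 185.] med [ 507.6 -250.    50.6]
side
n 240 c [ 509.3 -256.9] size [19.7 19. ] ang 23.5 z [ 68.5  96.8 116.6] px [328. 250.] med [ 506.3 -262.2   96.8]
n 674 c [ 509.5 -256.6] size [73.3 70.4] ang 74.0 z [45.9 51.  52.3] px [328. 268.] med [ 502.3 -270.2   51. ]
scene
n 254 c [ 506.6 -256.8] size [19.3 19.1] ang 74.7 z [ 68.6  94.6 116.4] px [341. 246.] med [ 503.2 -261.6   94.6]
n 552 c [ 507.3 -255.9] size [75.  71.4] ang 73.4 z [45.3 50.9 52.3] px [341. 266.] med [ 497.1 -270.6   50.9]
```

View pics/c8.png

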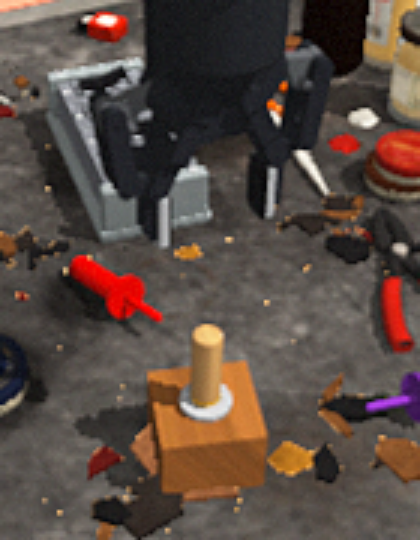

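The stylus is upright and seated with its collar on the block (205,400), and its top is at 116 mm as at the start. The gripper is clear of everything.

```bash
python3 -c "
from workcell import ctrl
print(ctrl.sign_off())"
```

```text
the job is handed in; nothing more can be done
None
```

The wide rocker is flipped with its far end down, measured after the press. The narrow rockers are as they were, the stylus is upright in its stand with the gripper clear, and the job is handed in; no verdict came back.

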